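Load the wash basket and hold it for the bath

TASK

Pick up the metal scoop by its wooden handle and tip the three dirty collets out of it into the wire wash basket, without handling the collets themselves, then set the empty scoop down flat on the bench again and let go of it. Then swing the basket's bail handle upright by its black grip, lift the basket with the collets straight up out of its drip tray and finish while holding it there, level and still, at least 8 cm clear above the drip tray, so that I can slide the degreasing bath in under it. Keep the basket level all the way and leave the other things on the bench where they are.

Things in the scene. Friction and masses are not known exactly. Their poses are not given: they have to be found in the camera images.
- scoop_grip (a point): Centre of the scoop's wooden handle, half-way up: a level bar 60 mm long, 18 mm wide and high, 34.5 mm above the scoop's underside. x points along it to the pan and its open mouth, y across, z up. The collets leave over the lip once the scoop is tipped mouth down by 0.6 to 0.75 rad (smooth metal, friction about 0.3).
- scoop_mouth (a point): Middle of the scoop's open front edge, 128 mm ahead (+x) of the handle's centre and 30.5 mm lower; same axes.
- scoop: Sheet-metal sorting scoop, 0.09 kg, on the bench: origin under the middle of its pan, on its underside, z up, x to the mouth. Pan 92 mm long (x) and 84 mm wide, floor 2.5 mm thick, side and back walls 17 mm high, front open with a lip bent up by 0.15 rad. Handle centre at x = -82 mm, z = 34.5 mm; mouth at x = +46 mm.
- collet_0_center (a point): Centre of the first of three lying steel collets (11 mm thick, 36 mm long along its y axis, 18 g) in the scoop.
- collet_1_center (a point): Centre of the second collet, alike.
- collet_2_center (a point): Centre of the third collet, alike.
- dirty_collet_0: The first collet: origin on its flank, 5.5 mm from its centre.
- dirty_collet_1: The second collet, alike.
- dirty_collet_2: The third collet, alike.
- wash_basket: Open wire basket, 136 mm long (x), 104 mm wide (y), walls 42 mm high and 3 mm thick, floor 2 mm, about 0.36 kg; origin under the middle of its underside, z up. It stands in the drip tray, underside 9 mm above the bench. Its bail handle is folded over towards its +x end, so the -x end is open for filling.
- bail_pivot (a point): Middle of the bail's hinge axis, 50 mm above the basket's underside; the axis runs along the basket's y.
- bail_grip (a point): Centre of the bail's black grip, a round sleeve 15 mm thick and 52 mm long that turns freely on the wire; its length runs along the basket's y. It lies 88 mm from the hinge axis.
- bail (a joint): Angle of the bail: 0 upright over the basket's middle, positive leaning to the basket's +x end (stop at 1.3). The grip lies 88 mm x sin(angle) ahead (+x) of the hinge axis and 88 mm x cos(angle) above it. The hinge is a little stiff (0.04 N m): the bail stays where it is put.
- drip_tray: White enamelled pan with a blue rim, fixed to the bench, 150 mm long (x), 118 mm wide, walls 20 mm high; the basket stands in it with 3 mm of play all round and goes straight up for the first 15 mm. Origin under its middle, on the bench.
- loupe: Bystander: black eye loupe with a red ring, 41 mm across, 38 mm high, right of the work. Leave it alone.
- movement_holder: Bystander: small steel movement holder with brass screw, 38x48x22 mm. Leave it alone.
- pliers: Bystander: blue-handled pliers, 129 mm long, at the left. Leave them alone.
- abrasive_block: Bystander: dark green abrasive block 30x62x16 mm, at the left. Leave it alone.
- sleeve: The black grip itself, origin at its centre (same place as bail_grip); it turns with the fingers that hold it.

How it is judged (in metres and radians):
On the way, in this order (a step that is already met when the one before it is completed fails the run):
1. the scoop is lifted off the bench with the three collets still in it (height (world z) of scoop above 0.03 m and contact force between the fingers and scoop above 1 N and distance between each of collet_0_center, collet_1_center, collet_2_center and scoop below 0.07 m), for 0.1 s.
2. the scoop is tipped, mouth down, over the basket (angle between scoop's own z axis and vertical above 0.3 rad and horizontal distance between scoop_mouth and wash_basket below 0.09 m and contact force between the fingers and scoop above 1 N).
3. the three collets lie in the basket, and the scoop stands flat on the bench, let go (x of collet_0_center in the frame of wash_basket between -0.066 and 0.066 m and y of collet_0_center in the frame of wash_basket between -0.05 and 0.05 m and z of collet_0_center in the frame of wash_basket between 0 and 0.04 m and x of collet_1_center in the frame of wash_basket between -0.066 and 0.066 m and y of collet_1_center in the frame of wash_basket between -0.05 and 0.05 m and z of collet_1_center in the frame of wash_basket between 0 and 0.04 m and x of collet_2_center in the frame of wash_basket between -0.066 and 0.066 m and y of collet_2_center in the frame of wash_basket between -0.05 and 0.05 m and z of collet_2_center in the frame of wash_basket between 0 and 0.04 m and height (world z) of scoop below 0.006 m and angle between scoop's own z axis and vertical below 0.08 rad and contact force between the fingers and scoop below 0.05 N and linear speed of scoop below 0.02 m/s), for 0.2 s.
At the end, for the whole second after the job is handed in: The fingers alone hold the basket by the black grip, bail upright within 0.35 rad, 80 mm or more above where it stood, within 60 mm of straight above the drip tray, tilted under 0.14 rad, slower than 25 mm/s and 0.25 rad/s; the three collets lie in it; the scoop stands flat on the bench, let go (all of step 3 and z of wash_basket in the frame of drip_tray above 0.089 m and horizontal distance between wash_basket and drip_tray below 0.06 m and angle between wash_basket's own z axis and vertical below 0.14 rad and linear speed of wash_basket below 0.025 m/s and angular speed of wash_basket below 0.25 rad/s and contact force between the fingers and sleeve above 2 N and value of joint bail between -0.35 and 0.35 rad and contact force between wash_basket and drip_tray below 0.05 N and contact force between wash_basket and scoop below 0.05 N); the arm keeps its last pose, push and grip.
It fails at once if a collet is handled with the fingers instead of being tipped out of the scoop (contact force between the fingers and dirty_collet_0 above 1 N or contact force between the fingers and dirty_collet_1 above 1 N or contact force between the fingers and dirty_collet_2 above 1 N).
It fails at once if the basket is tipped by more than 0.35 rad (20 degrees) (angle between wash_basket's own z axis and vertical above 0.35 rad).
It fails at once if the loupe, movement holder, pliers or abrasive block is pushed aside by more than 25 mm (distance of any of loupe, movement_holder, pliers, abrasive_block from where it was at the start of the episode above 0.025 m).
It also fails if it takes over 72 s, if anything falls off the work surface, if the arm or the gripper's body presses on something with over 40 N, if the wrist force passes 120 N, or if a joint passes its speed limit or range.

ROBOT

A 7-joint arm with a two-finger parallel gripper is mounted at the origin on a cart in front of the work surface, level with it; the furniture and walls round the work are solid. World frame = base frame: x ahead of the robot, y to its left, z up, the work surface at z = 0. Lengths are in mm, angles in rad, forces in N, time in s.
With the tool pointing down it reaches from about 400 to 900 mm from the base axis. Payload 5.6 kg.
Tool frame: the origin (TCP) lies at the very end of the fingers, on their centre line; the grasp point (between the pads) lies 19 mm behind it; z points along the fingers, y is the line along which they close (so a half turn about z gives the same grasp; the last joint's range is limited). The gripper opens to 92 mm and grips with 3 to 60 N. Pads are 20 mm wide; open, the fingers measure 128 mm over their backs; the gripper's body (75 mm by 189 mm) begins 69 mm behind the grasp point.
Start: joints at [-1.266, 0.468, -0.012, 1.603, 0.006, 1.071, -0.056], TCP at [221.581, 611.074, 214.592] pointing down, gripper open.
Joint ranges: [-2.53, 2.53], [-0.31, 2.02], [-1.57, 1.55], [0.28, 2.44], [-1.29, 4.43], [0.15, 1.84], [-2.92, 2.92]. Speed limits (rad/s): [2.57, 2.57, 3.14, 3.14, 3.14, 3.14, 3.14].

INTERFACE

Orientations are given as a rotation vector (axis times angle).
In Python, from station import bot gives the robot as it stands.
- The arm moves only by the tool drive_tool, never from a script. Its argument "motion" is a list of rows, each a list of 4 numbers: the shift along the tool's x, y, z in units of 50 mm (1.0 is 50 mm), then the turn about the tool's z in units of 6 degrees (1.0 is 6 degrees). In form: [[x, y, z, roll], ...]. A call has 1 to 8 rows; each row shifts and turns the commanded pose from where the row before left it, along the tool's axes as they then stand; what a row does not reach is not made up. A row lasts 1/8 s, in which the tool goes at most 62.5 mm and 10.7 degrees, less where a joint would pass 70% of its speed; a pose out of reach is approached as far as the arm can. A call is refused whole if a number of a shift passes 1 or a number of a turn 1, either way. A call with a gripper value outside its range is refused whole. "grip" is the opening, from 0 (shut) to 1 (fully open), set as the call begins (left out, the last holds). The fingers move at their own pace and stop on an object; "force" is the grip in N (left out, the last holds). Time passes only in rows, so rows that do not move let the fingers close. It gives the time, the measured TCP pose, the force, the opening and the grip force at its end, in the units of the state.
- bot.get_state(): the state, without advancing time (a new reading comes with each control period).
- bot.read_camera(name): name is "scene" or "top" or "wrist"; returns a dict with "image" (480x640x3 uint8, red, green, blue), "z_map" (480x640 float32, mm along the optical axis (not along the pixel's ray), 0 where there is no reading), "fx", "fy", "cx", "cy" (pixels), "world_to_cam" (4x4, takes a point from world to camera coordinates); the wrist camera has in their place "tool_from_camera" (4x4, takes a point from camera to tool coordinates, whose origin is the TCP and whose axes are the flange's). Camera axes: x right, y down, z forward; pixel columns grow to the right and rows downward; lengths in mm; the calibration is good to about 2 mm. The wrist camera is an equidistant fisheye: a pixel r from the principal point sees the ray r / f radians off the axis. A picture is of the moment at which its call begins: read the wrist's pose just before it.
- bot.job_done(): hands the job in; it is judged then, once.
Trained networks look in a picture, given as the dict that the camera call returned (one of the last four; its "shot" number tells which), for a name from the list of things; names that differ only in an ending like _2 or _b are one class to them, and where a whole thing is asked for, a point or a joint stands for the part that bears it (a point fixed in the world has none). Each returns a list of dicts, best first, with "score" (0 to 1); they miss things now and then, are a little off and sometimes report something else, mostly with a low value. They report only what shows in the picture. A call takes as long as a camera call.
- bot.boxes_of(picture, thing): "bbox" ([left, top, right, bottom] in pixels, round what is visible of it).
- bot.trace(picture, thing): "pixels" (480x640 bool, what is visible of it) and "bbox" ([left, top, right, bottom] in pixels, round what is visible of it).
- bot.tip_of(picture, thing): "point" ([row, column] in pixels: a listed point, or the origin of a listed thing).
The state is a dict: "t": time; "joint_pos": joint angles; "qd": joint speeds; "joint_torque": joint torques, N m; "ee_pos": TCP position; "tcp_rot": TCP orientation; "force": force on the tool from outside, world axes, zero at the start; "torque": the same for the moment, N m; "width": opening from 0.0 (shut) to 1.0 (fully open); "finger_force": force on a finger pad.
Only numpy, scipy, OpenCV 4.12 (cv2) and the standard library are available. Lean on these libraries where they do the work, as an engineer would, in place of code of your own. Each camera call takes 0.05 s, during which the arm holds its last target. There are 200 camera calls.

## Working session

There is one attempt and no reset: what is moved stays moved. The work goes in short steps, Python scripts to look and compute and a tool call to move; the robot and the scene stay as the last step left them, time stands still between calls to the robot, and variables do not carry over. Pictures are saved under pics/ and viewed, at most 10 in all, crops included, and the job is handed in when it is done.

Besides the shell and the picture viewer there is one more tool, called after "Call:" as a command line: name --pt "numbers of a row" for each row, then --argument value for the rest. drive_tool: Moves the arm, as the interface text tells. Its arguments: {"type":"object","properties":{"motion":{"type":"array","items":{"type":"array","items":{"type":"number"}}},"grip":{"type":"number"},"force":{"type":"number"}},"required":["motion"]}

```bash
mkdir -p pics
cat > h.py <<'E'
from station import bot
import numpy as np, cv2
from scipy.spatial.transform import Rotation as R
def world(p,row,col,z=None):
    """pixel -> world; depth from map, or intersect plane z"""
    T=np.linalg.inv(p["world_to_cam"])
    d=np.array([(col-p["cx"])/p["fx"],(row-p["cy"])/p["fy"],1.])
    if z is None:
        r,c=int(round(row)),int(round(col)); k=p["z_map"][max(r-1,0):r+2,max(c-1,0):c+2]; k=k[k>0]
        s=np.median(k) if k.size else np.nan
    else: s=(z-T[2,3])/(T[:3,:3]@d)[2]
    return T[:3,:3]@(d*s)+T[:3,3]
def save(p,n): cv2.imwrite(f"pics/{n}.png",p["image"][:,:,::-1])
E
python3 - <<'E'
from h import *
np.set_printoptions(precision=1,suppress=True)
s=bot.get_state(); print(s["ee_pos"],s["tcp_rot"],s["width"],s["t"], R.from_rotvec(s["tcp_rot"]).as_matrix())
for cam in ("top","scene"):
    p=bot.read_camera(cam); save(p,cam+"0")
    for n in ["scoop_grip","scoop_mouth","scoop","collet_0_center","wash_basket","bail_pivot","bail_grip","drip_tray","loupe","movement_holder","pliers","abrasive_block"]:
        for d in bot.tip_of(p,n)[:3 if 'coll' in n else 1]:
            print(cam,n,round(d["score"],2),np.array(d["point"]),world(p,*d["point"]))
E
```

```text
[221.4 610.5 213.6] [-0.5 -3.1  0. ] 1.0011205757733073 0.0 [[-0.9  0.3 -0. ]
 [ 0.3  0.9 -0. ]
 [-0.  -0.  -1. ]]
top scoop_grip 0.84 [257.  436.7] [ 409.5 -249.4   43.6]
top scoop_mouth 0.77 [251.2 383.7] [ 429.4 -128.6    2.4]
top scoop 0.62 [255.2 400.3] [ 417.9 -167.6   12.9]
top collet_0_center 0.63 [246.8 409.9] [ 438.  -191.6   12.6]
top wash_basket 0.76 [246.5 258.7] [446.  178.6  12.5]
top bail_pivot 0.89 [243.9 252.1] [452.7 194.8  13.7]
top bail_grip 0.77 [237.4 222.1] [460.1 250.5  96.9]
top loupe 0.69 [251.  402.3] [ 428.1 -172.9   12.1]
top movement_holder 0.59 [209.9 381.7] [ 532.4 -126.8    2.7]
top pliers 0.67 [271.7 173.2] [388.1 391.2   9. ]
top abrasive_block 0.86 [239.2 164.3] [468.3 412.3  16.9]
scene scoop_grip 0.69 [307.6 386.2] [ 414.6 -258.6   46.6]
scene scoop_mouth 0.64 [283.5 348.1] [ 434.2 -114.8    2.3]
scene scoop 0.84 [292.5 363.2] [ 431.8 -169.9   13.2]
scene collet_0_center 0.43 [296.  367.8] [ 430.5 -186.8   14.1]
scene collet_0_center 0.31 [289.9 353.7] [ 422.1 -144.6   12.3]
scene wash_basket 0.75 [224.5 278. ] [458.9 178.9  10.4]
scene bail_pivot 0.8 [214.4 276.8] [485.5 209.7  11.2]
scene bail_grip 0.56 [194.5 257. ] [454.1 252.5  93. ]
scene drip_tray 0.68 [228.7 276.2] [441.5 169.2  13.7]
scene loupe 0.59 [337.6 435. ] [ 437.6 -398.7   22.4]
scene movement_holder 0.64 [284.5 350.6] [ 434.2 -123.7    5.7]
scene pliers 0.43 [206.5 209.8] [374.8 390.1   9.8]
scene abrasive_block 0.48 [188.4 226.4] [458.  403.8  16.3]
```

Run:
```python
import cv2
t=cv2.imread("pics/top0.png"); cv2.imwrite("pics/top0c.png",cv2.resize(t[180:320,120:520],None,fx=2,fy=2,interpolation=cv2.INTER_CUBIC))
t=cv2.imread("pics/scene0.png"); cv2.imwrite("pics/scene0c.png",cv2.resize(t[130:400,150:500],None,fx=2,fy=2,interpolation=cv2.INTER_CUBIC))
```

```text
(no output)
```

View pics/top0c.png

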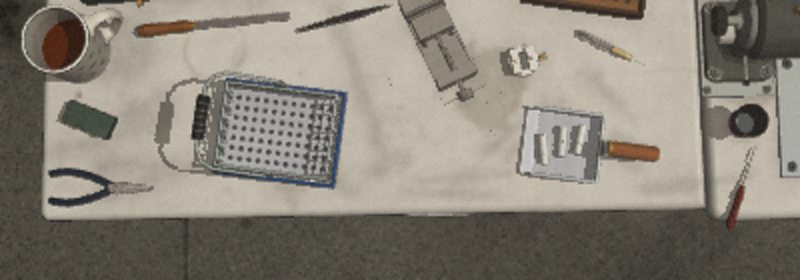

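View pics/scene0c.png

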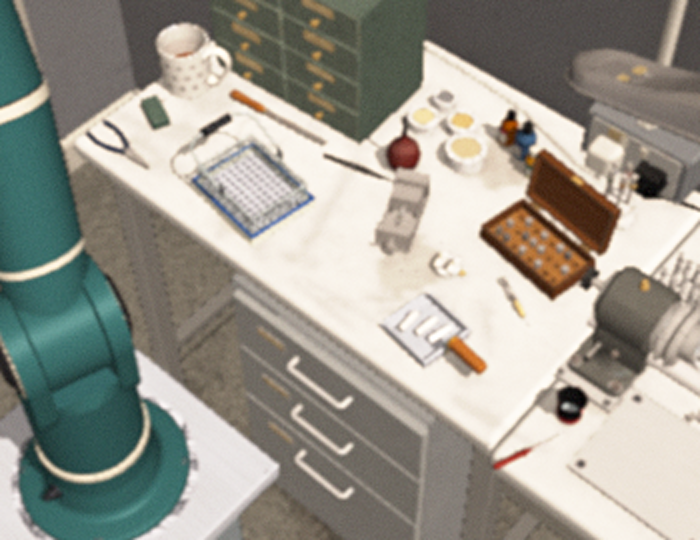

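```bash
cat >> h.py <<'E'
def plan(target,yaw=None,step=50,show=True,start=None):
    """rows to world target (mm), yaw = world angle (deg) of tool y (mod 180)"""
    s=bot.get_state(); M=R.from_rotvec(s["tcp_rot"]).as_matrix(); p=np.array(s["ee_pos"])
    d=np.array(target,float)-p; y0=np.degrees(np.arctan2(M[1,1],M[0,1]))
    dy=0 if yaw is None else (yaw-y0+90)%180-90
    n=max(int(np.ceil(np.linalg.norm(d)/step)),int(np.ceil(abs(dy)/5.9)),1)
    rows=[]
    for i in range(n):
        Mi=R.from_euler("z",dy*i/n,degrees=True).as_matrix()@M
        v=Mi.T@(d/n)/50; rows.append([round(float(q),3) for q in v]+[round(-dy/n/6,3)])
    if show: print("pos",p.round(1),"yaw",round(y0,1),"n",n); print(rows)
    return rows
def fish(p,row,col,s,z):
    """wrist pixel -> world point on plane z, s = state read just before"""
    u=np.array([col-p["cx"],row-p["cy"]]); r=np.hypot(*u); th=r/p["fx"]
    d=np.array([*(u/max(r,1e-9)*np.sin(th)),np.cos(th)])
    M=R.from_rotvec(s["tcp_rot"]).as_matrix(); T=p["tool_from_camera"]
    o=M@T[:3,3]+s["ee_pos"]; w=M@T[:3,:3]@d
    return o+w*(z-o[2])/w[2]
E
python3 - <<'E'
from h import *
np.set_printoptions(precision=1,suppress=True)
plan([450,150,260],30)
p=bot.read_camera("top")
for n in ["scoop","wash_basket","drip_tray","bail_grip"]:
    for d in bot.trace(p,n)[:1]:
        rr,cc=np.nonzero(d["pixels"]); P=np.array([world(p,r,c) for r,c in zip(rr,cc)])
        P=P[np.isfinite(P[:,2])]; print(n,d["score"],len(P),np.percentile(P,[1,50,99],axis=0).tolist())
        print(cv2.minAreaRect(P[:,:2].astype(np.float32)))
E
```

```text
pos [221.6 611.1 214.6] yaw 70.1 n 11
[[-0.676, -0.647, -0.083, np.float64(0.607)], [-0.716, -0.602, -0.083, np.float64(0.607)], [-0.753, -0.556, -0.083, np.float64(0.607)], [-0.787, -0.507, -0.083, np.float64(0.607)], [-0.817, -0.456, -0.083, np.float64(0.607)], [-0.844, -0.403, -0.083, np.float64(0.607)], [-0.868, -0.348, -0.083, np.float64(0.607)], [-0.889, -0.292, -0.083, np.float64(0.607)], [-0.905, -0.235, -0.083, np.float64(0.607)], [-0.919, -0.177, -0.083, np.float64(0.607)], [-0.928, -0.119, -0.083, np.float64(0.607)]]
scoop 0.91 1521 [[381.11399161051116, -273.94861297319386, 0.5313758725492335], [421.1506449141607, -181.4301176782541, 3.826171090266598], [472.4023839297571, -119.24811383022931, 44.378839530420144]]
((423.122314453125, -203.24868774414062), (167.31124877929688, 91.51982879638672), 79.86737823486328)
wash_basket 0.8 2845 [[390.3657645408558, 105.14789389979278, 9.08289038510774], [451.1897683989978, 185.3808785927895, 12.137615290933809], [507.62758600106537, 260.59211156916876, 98.69485729248777]]
((450.4517517089844, 196.87432861328125), (182.67437744140625, 118.13388061523438), 80.3997802734375)
drip_tray 0.58 301 [[379.3839848941705, 94.30655565012275, 2.0892015621914197], [416.1703056509862, 108.74065992071145, 20.387767799965104], [510.7912962157303, 215.85413226693137, 26.60152622368537]]
((444.7960205078125, 167.48336791992188), (134.9340057373047, 118.4540786743164), 81.43350219726562)
bail_grip 0.7 150 [[431.3093307393842, 247.0205170686015, 45.790139557666215], [458.8361400961881, 255.2879284838935, 96.79665383836232], [485.97276154558085, 266.59171555465224, 99.94748794554003]]
((461.2444152832031, 257.4222717285156), (53.45879364013672, 34.88816452026367), 25.263853073120117)
```

Call:
drive_tool --pt "-0.68 -0.65 -0.08 0.6" --pt "-0.72 -0.6 -0.08 0.6" --pt "-0.75 -0.56 -0.08 0.6" --pt "-0.79 -0.51 -0.08 0.6" --pt "-0.82 -0.46 -0.08 0.6" --pt "-0.84 -0.4 -0.08 0.6" --pt "-0.87 -0.35 -0.08 0.6" --pt "-0.89 -0.29 -0.08 0.6"

```text
t: 2.55
ee_pos: [389.4, 274.2, 247.0]
tcp_rot: [1.299, 2.86, 0.001]
force: [0.0, 0.5, 0.3]
width: 0.998
finger_force: 0.0
```

Run:
```python
from h import *
print(bot.get_state()["t"]); plan([415,-170,230],-10)
```

```text
2.55
pos [389.4 274.2 247. ] yaw 41.2 n 9
[[-0.781, -0.607, 0.037, np.float64(0.947)], [-0.837, -0.526, 0.037, np.float64(0.947)], [-0.885, -0.441, 0.037, np.float64(0.947)], [-0.924, -0.351, 0.037, np.float64(0.947)], [-0.954, -0.258, 0.038, np.float64(0.947)], [-0.975, -0.162, 0.038, np.float64(0.947)], [-0.987, -0.065, 0.038, np.float64(0.947)], [-0.988, 0.033, 0.038, np.float64(0.947)], [-0.98, 0.131, 0.038, np.float64(0.947)]]
```

Call:
drive_tool --pt "-0.78 -0.61 0.04 0.95" --pt "-0.84 -0.53 0.04 0.95" --pt "-0.88 -0.44 0.04 0.95" --pt "-0.92 -0.35 0.04 0.95" --pt "-0.95 -0.26 0.04 0.95" --pt "-0.98 -0.16 0.04 0.95" --pt "-0.99 -0.06 0.04 0.95" --pt "-0.99 0.03 0.04 0.95"

```text
t: 3.55
ee_pos: [411.9, -120.9, 231.0]
tcp_rot: [2.307, 2.132, 0.002]
force: [0.6, -0.9, 0.9]
width: 1.0
finger_force: 0.0
```

Call:
drive_tool --pt "-0.98 0.13 0.04 0.95" --pt "0 0 0 0"

```text
t: 3.8
ee_pos: [414.2, -172.2, 228.9]
tcp_rot: [2.413, 2.009, -0.001]
force: [-0.3, 0.5, 1.0]
width: 0.998
finger_force: 0.0
```

Run:
```python
from h import *
np.set_printoptions(precision=1,suppress=True)
s=bot.get_state(); p=bot.read_camera("wrist"); save(p,"w1"); print(s["t"],p["fx"],p["tool_from_camera"])
for n,z in [("scoop_grip",34.5),("scoop_mouth",4),("scoop",0),("collet_0_center",8)]:
    for d in bot.tip_of(p,n)[:3]: print(n,round(d["score"],2),np.array(d["point"]),fish(p,*d["point"],s,z))
for d in bot.trace(p,"scoop")[:1]:
    print(d["bbox"],d["score"])
z=p["z_map"]; print(z[240,320])
plan([410,-250,150],-10)
```

```text
3.8 371.64829954431775 [[   0.    -1.    -0.3   79. ]
 [   1.     0.    -0.     1.1]
 [   0.    -0.3    1.  -170.1]
 [   0.     0.     0.     1. ]]
scoop_grip 0.79 [278.3 337.5] [ 412.9 -246.5   34.5]
scoop_mouth 0.66 [155.7 336.9] [ 435.1 -122.3    4. ]
scoop 0.75 [198.5 338. ] [ 428.1 -168.8    0. ]
scoop 0.48 [277.  339.5] [ 413.9 -259.8    0. ]
scoop 0.44 [216.5 349. ] [ 436.6 -190.8    0. ]
collet_0_center 0.76 [219.7 349.9] [ 436.8 -192.6    8. ]
[296.0, 154.3, 379.4, 305.9] 0.93
406.88705
pos [ 414.7 -167.5  228.6] yaw -9.9 n 3
[[-0.548, 0.063, 0.524, np.float64(0.007)], [-0.548, 0.064, 0.524, np.float64(0.007)], [-0.548, 0.064, 0.524, np.float64(0.007)]]
```

View pics/w1.png

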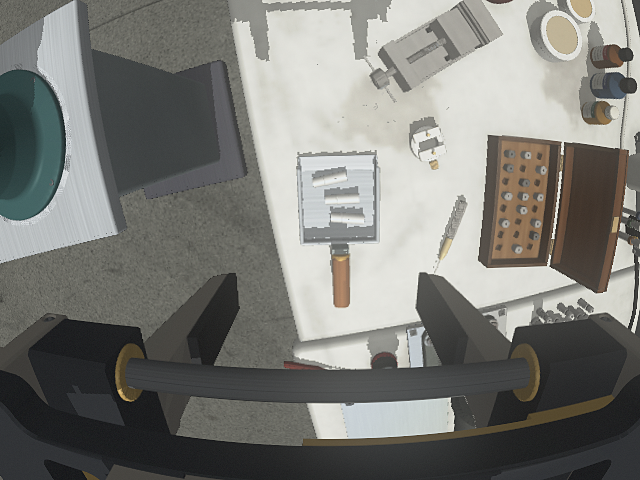

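Call:
drive_tool --pt "-0.53 0.04 0.8 0" --pt "-0.53 0.04 0.8 0" --pt "-0.53 0.04 0.78 0" --pt "0 0 0 0" --grip 0.6

```text
t: 4.6
ee_pos: [404.4, -248.2, 107.4]
tcp_rot: [-2.406, -2.013, 0.006]
force: [-0.1, 0.3, 0.8]
width: 0.602
finger_force: 0.0
```

Run:
```python
from h import *
np.set_printoptions(precision=1,suppress=True)
s=bot.get_state(); p=bot.read_camera("wrist"); save(p,"w2"); print(s["t"])
for n,z in [("scoop_grip",34.5),("scoop_mouth",4),("scoop",0)]:
    for d in bot.tip_of(p,n)[:1]: print(n,round(d["score"],2),np.array(d["point"]),fish(p,*d["point"],s,z))
plan([413,-247,60],-10);plan([413,-247,16],-10)
```

```text
4.6
scoop_grip 0.87 [246.1 340.8] [ 414.5 -248.5   34.5]
scoop_mouth 0.59 [ 64.6 341. ] [ 437.4 -123.4    4. ]
scoop 0.57 [126.  341.7] [ 430.  -168.4    0. ]
pos [ 408.  -247.1  110.9] yaw -9.9 n 2
[[0.01, 0.048, 0.509, np.float64(0.007)], [0.01, 0.048, 0.509, np.float64(0.007)]]
pos [ 408.  -247.1  110.9] yaw -9.9 n 2
[[0.009, 0.047, 0.949, np.float64(0.007)], [0.009, 0.047, 0.949, np.float64(0.007)]]
```

View pics/w2.png

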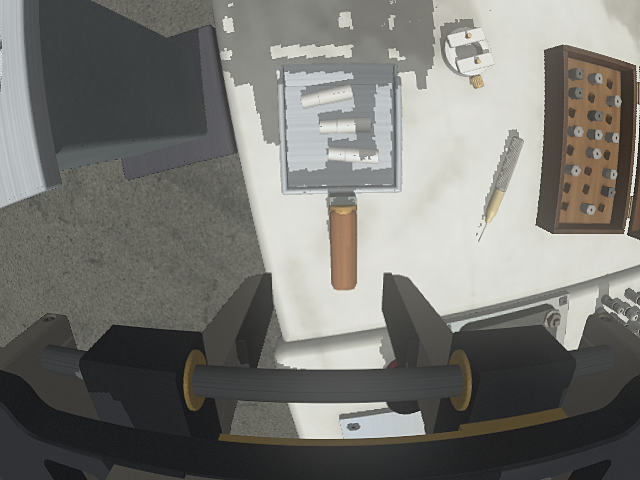

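Call:
drive_tool --pt "0 0.06 0.5 0" --pt "0 0.06 0.5 0" --pt "0 0 0.5 0" --pt "0 0 0.4 0" --pt "0 0 0 0" --pt "0 0 0 0"

```text
t: 5.55
ee_pos: [413.8, -248.9, 16.0]
tcp_rot: [2.405, 2.019, 0.003]
force: [0.3, 0.7, 0.4]
width: 0.6
finger_force: 0.0
```

Call:
drive_tool --pt "0 0 0 0" --pt "0 0 0 0" --pt "0 0 0 0" --pt "0 0 0 0" --grip 0 --force 50

```text
t: 6.05
ee_pos: [412.6, -249.3, 14.7]
tcp_rot: [2.407, 2.018, 0.0]
force: [0.6, -0.4, 0.8]
width: 0.193
finger_force: 50.3
```

Call:
drive_tool --pt "0 0 -0.2 0" --pt "0 0 -0.4 0" --pt "0 0 -0.4 0" --pt "0 0 -0.4 0" --pt "0 0 -0.4 0" --pt "0 0 -0.4 0" --pt "0 0 -0.2 0" --pt "0 0 0 0"

```text
t: 7.05
ee_pos: [412.8, -249.1, 135.1]
tcp_rot: [2.406, 2.018, 0.001]
force: [-0.6, -0.5, -2.1]
width: 0.194
finger_force: 50.0
```

Run:
```python
from h import *
np.set_printoptions(precision=1,suppress=True)
s=bot.get_state(); p=bot.read_camera("wrist"); q=bot.read_camera("scene"); print(s["t"],s["finger_force"])
a=p["image"][:330,150:500]; b=cv2.resize(q["image"][180:360,280:480],None,fx=330/180,fy=330/180)
cv2.imwrite("pics/lift.png",np.hstack([a,b])[:,:,::-1])
for n in ["wash_basket","bail_pivot","bail_grip"]:
    for d in bot.tip_of(q,n)[:1]: print(n,d["score"],d["point"],world(q,*d["point"],z={"wash_basket":9,"bail_pivot":59,"bail_grip":91}[n]))
```

```text
7.05 49.99683201313019
wash_basket 0.68 [225.7, 276.0] [452.4 181.1   9. ]
bail_pivot 0.77 [215.1, 276.4] [453.4 175.6  59. ]
bail_grip 0.59 [194.8, 255.8] [452.1 255.8  91. ]
```

View pics/lift.png

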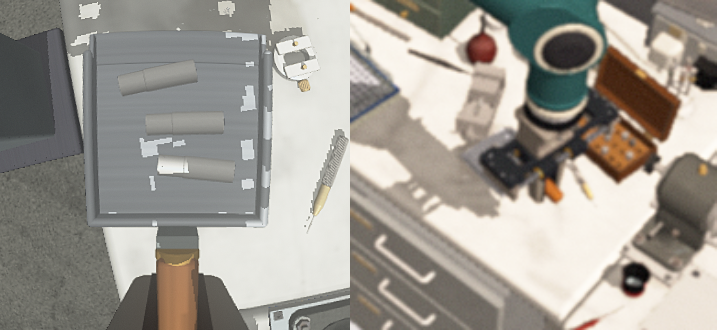

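Run:
```python
from h import *
np.set_printoptions(precision=1,suppress=True)
q=bot.read_camera("top"); 
a=world(q,226.5,293.5,20); b=world(q,273.5,286.5,20); u=a-b; u/=np.linalg.norm(u); ax=np.array([-u[1],u[0],0])
print(a,b,np.linalg.norm(a-b),"ax deg",np.degrees(np.arctan2(ax[1],ax[0])),"centre",(a+b)/2+75*ax)
for n,z in [("wash_basket",9),("bail_pivot",59),("bail_grip",91),("drip_tray",0)]:
    for d in bot.tip_of(q,n)[:1]: print(n,round(d["score"],2),d["point"],world(q,*d["point"],z=z))
h=q["image"].astype(int); m=(h[:,:,2]>h[:,:,0]+40)&(h[:,:,2]>h[:,:,1]+20); m[:, :200]=0; m[:,330:]=0; m[:200]=0;m[300:]=0
rr,cc=np.nonzero(m); P=np.array([world(q,r,c,20)[:2] for r,c in zip(rr,cc)]).astype(np.float32); print(len(P),cv2.minAreaRect(P),P.min(0),P.max(0))
cv2.imwrite("pics/t2.png",cv2.resize(q["image"][200:300,190:320,::-1],None,fx=5,fy=5,interpolation=cv2.INTER_NEAREST))
plan([430,20,135],-10,step=40)
```

```text
[492.9  91.7  20. ] [378.  109.9  20. ] 116.26913040299654 ax deg 80.99088907643126 centre [447.2 174.8  20. ]
wash_basket 0.7 [245.1, 261.3] [449.7 172.7   9. ]
bail_pivot 0.82 [244.4, 253.0] [446.5 185.1  59. ]
bail_grip 0.85 [235.3, 218.2] [465.9 260.9  91. ]
29 ((504.46612548828125, 169.4046630859375), (144.66607666015625, 1.6192774772644043), 81.80994415283203) [494.2  97.8] [514.7 241. ]
pos [ 412.3 -249.2  134.4] yaw -10.0 n 7
[[0.766, -0.084, -0.002, np.float64(-0.001)], [0.766, -0.084, -0.002, np.float64(-0.001)], [0.766, -0.084, -0.002, np.float64(-0.001)], [0.766, -0.084, -0.002, np.float64(-0.001)], [0.766, -0.084, -0.002, np.float64(-0.001)], [0.766, -0.084, -0.002, np.float64(-0.001)], [0.766, -0.084, -0.002, np.float64(-0.001)]]
```

View pics/t2.png

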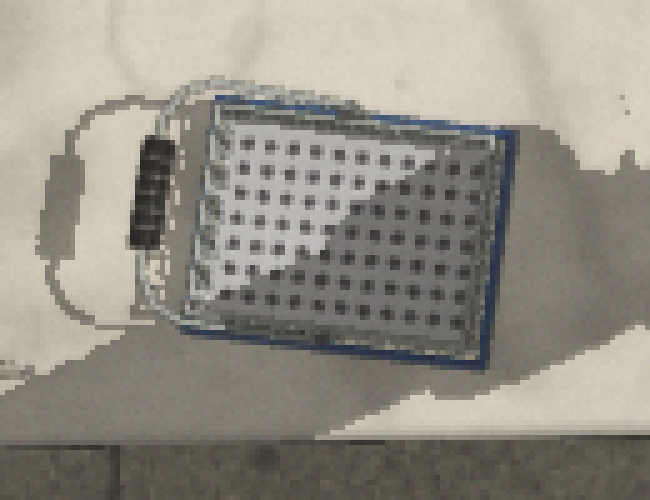

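Call:
drive_tool --pt "0.2 -0.02 0 0" --pt "0.5 -0.05 0 0" --pt "0.7 -0.07 0 -0.1" --pt "0.8 -0.08 0 -0.1" --pt "0.8 -0.08 0 -0.1" --pt "0.8 -0.08 0 -0.1" --pt "0.8 -0.08 0 -0.1" --pt "0.7 -0.07 0 0"

```text
t: 8.55
ee_pos: [426.1, 19.0, 134.7]
tcp_rot: [-2.352, -2.082, -0.001]
force: [0.9, -0.2, -1.1]
width: 0.187
finger_force: 50.0
```

Call:
drive_tool --pt "0.6 -0.06 0 0" --pt "0.4 -0.05 0 0" --pt "0.2 -0.02 0.05 0" --pt "0 0 0 0" --pt "0 0 0 0"

```text
t: 9.18
ee_pos: [427.3, 76.3, 132.0]
tcp_rot: [2.355, 2.08, -0.001]
force: [0.0, -0.2, -1.7]
width: 0.19
finger_force: 50.0
```

Run:
```python
from h import *
p=bot.read_camera("wrist"); q=bot.read_camera("scene"); print(bot.get_state()["finger_force"])
a=p["image"][:330,150:500]; b=cv2.resize(q["image"][130:310,200:400],None,fx=330/180,fy=330/180)
cv2.imwrite("pics/over.png",np.hstack([a,b])[:,:,::-1])
plan([436,78,130],-7)
```

```text
49.99683201313019
pos [427.4  76.2 132.1] yaw -7.1 n 1
[[0.056, 0.166, 0.042, np.float64(-0.021)]]
```

View pics/over.png

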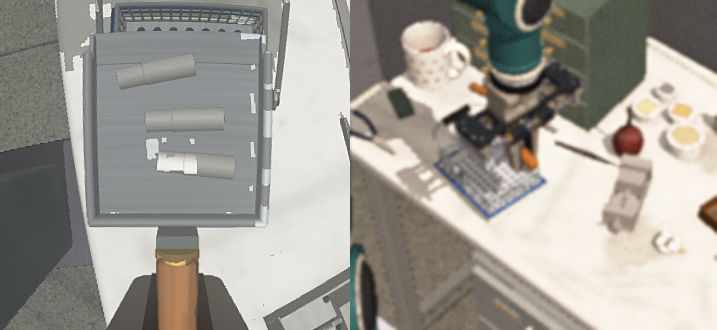

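Call:
drive_tool --pt "0.05 0.17 0 0" --pt "0 0 0 0" --pt "0 0 0 0"

```text
t: 9.65
ee_pos: [436.2, 78.3, 132.0]
tcp_rot: [2.354, 2.081, -0.001]
force: [-0.4, -0.7, -0.9]
width: 0.19
finger_force: 50.0
```

Call:
drive_tool --pt "0 0 0 0" --pt "0 0 0 0" --force 12

```text
t: 9.9
ee_pos: [436.0, 78.6, 132.1]
tcp_rot: [-2.353, -2.081, -0.0]
force: [-0.8, -0.1, -1.8]
width: 0.196
finger_force: 12.0
```

```bash
cat >> h.py <<'E'
def pan_tilt(p):
    """tilt (rad, mouth down +) of the scoop from the wrist depth map; all points in tool frame"""
    rr,cc=np.mgrid[20:320:4,240:430:4].reshape(2,-1); z=p["z_map"][rr,cc]
    u=np.c_[cc-p["cx"],rr-p["cy"]]; r=np.hypot(*u.T); th=r/p["fx"]
    d=np.c_[u/r[:,None]*np.tan(th)[:,None],np.ones(len(r))]*z[:,None]
    T=p["tool_from_camera"]; return (d@T[:3,:3].T+T[:3,3])[z>0]
E
python3 - <<'E'
from h import *
np.set_printoptions(precision=1,suppress=True)
s=bot.get_state(); print(s["ee_pos"],s["finger_force"],s["width"])
p=bot.read_camera("wrist"); P=pan_tilt(p)
P=P[abs(P[:,1])<30]
for a in range(50,150,10):
    k=P[(P[:,0]>=a)&(P[:,0]<a+10)]
    if len(k): print(a,len(k),np.median(k[:,2]))
E
```

```text
[436.   78.6 132.1] 11.999854445457458 0.19636019318826972
50 139 12.506032619323634
60 161 3.7702852329215375
70 154 12.711717065080606
80 156 4.054609487412492
90 166 4.356256284625687
100 142 12.688878041012458
110 154 12.136577365987534
120 154 10.81277725628415
```

Call:
drive_tool --pt "0 0 0 0" --pt "0 0 0 0" --force 6

```text
t: 10.2
ee_pos: [436.1, 78.6, 132.1]
tcp_rot: [2.353, 2.081, 0.0]
force: [0.0, -0.3, -2.3]
width: 0.197
finger_force: 6.0
```

```bash
cat > tilt.py <<'E'
from h import *
s=bot.get_state(); p=bot.read_camera("wrist"); P=pan_tilt(p)
P=P[abs(P[:,1])<30]
print(s["t"],s["finger_force"],[(a,round(float(np.percentile(k[:,2],80)),1)) for a in range(30,150,10) for k in [P[(P[:,0]>=a)&(P[:,0]<a+10)]] if len(k)])
save(p,"tilt%d"%(s["t"]*100))
E
python3 tilt.py
```

```text
10.2 6.000166609883308 [(30, 31.8), (40, 35.9), (50, 39.3), (60, 44.4), (70, 48.8), (80, 53.0), (90, 56.0), (100, 58.6), (110, 121.7), (120, 121.7), (130, 121.7), (140, 121.6)]
```

Call:
drive_tool --pt "0 0 0 0"

```text
t: 10.38
ee_pos: [436.1, 78.5, 132.1]
tcp_rot: [2.354, 2.081, 0.0]
force: [1.1, -0.1, -1.4]
width: 0.197
finger_force: 6.0
```

```bash
python3 tilt.py
```

```text
10.375 5.9993769228458405 [(30, 43.7), (40, 50.7), (50, 56.9), (60, 63.2), (70, 69.5), (80, 74.1), (90, 120.6), (100, 121.6), (110, 121.0), (120, 121.5), (130, 121.7), (140, 121.8)]
```

Call:
drive_tool --pt "0 0 0 0"

```text
t: 10.55
ee_pos: [436.2, 78.6, 132.1]
tcp_rot: [2.353, 2.081, 0.0]
force: [-0.0, -0.3, -1.4]
width: 0.193
finger_force: 6.0
```

Call:
drive_tool --pt "0 0 0 0" --pt "0 0 0 0" --pt "0 0 0 0" --pt "0 0 0 0" --force 20

```text
t: 11.05
ee_pos: [436.2, 78.6, 132.1]
tcp_rot: [2.353, 2.081, 0.0]
force: [0.2, 0.5, -0.6]
width: 0.197
finger_force: 20.0
```

```bash
python3 tilt.py; ls pics
```

```text
11.05 19.999844133853912 [(30, 43.5), (40, 50.6), (50, 57.1), (60, 63.0), (70, 69.3), (80, 74.2), (90, 121.8), (100, 121.4), (110, 121.5), (120, 121.6), (130, 121.7), (140, 121.2)]
lift.png
over.png
scene0.png
scene0c.png
t2.png
tilt1019.png
tilt1037.png
tilt1105.png
top0.png
top0c.png
w1.png
w2.png
```

Call:
drive_tool --pt "0 0 0 0" --pt "0 0 0 0" --pt "0 0 0 0" --force 4

```text
t: 11.48
ee_pos: [436.1, 78.5, 132.1]
tcp_rot: [2.354, 2.081, 0.0]
force: [0.0, -0.1, -0.4]
width: 0.196
finger_force: 4.0
```

```bash
cat >> tilt.py <<'E'
for d in bot.boxes_of(p,"dirty_collet_0")[:5]: print(d["score"],np.round(d["bbox"]))
E
python3 tilt.py
```

```text
11.475 3.999968469142914 [(30, 43.6), (40, 50.6), (50, 57.1), (60, 63.2), (70, 69.6), (80, 74.3), (90, 121.6), (100, 121.6), (110, 121.5), (120, 121.5), (130, 121.4), (140, 121.3)]
0.94 [304.  27. 355.  56.]
0.88 [343.  24. 391.  42.]
0.61 [276.  68. 323.  92.]
```

```bash
python3 -c "
import cv2,glob
i=cv2.imread('pics/tilt1147.png'); cv2.imwrite('pics/v.png',cv2.resize(i[:300,200:470],None,fx=2,fy=2))"
```

```text
(no output)
```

View pics/v.png

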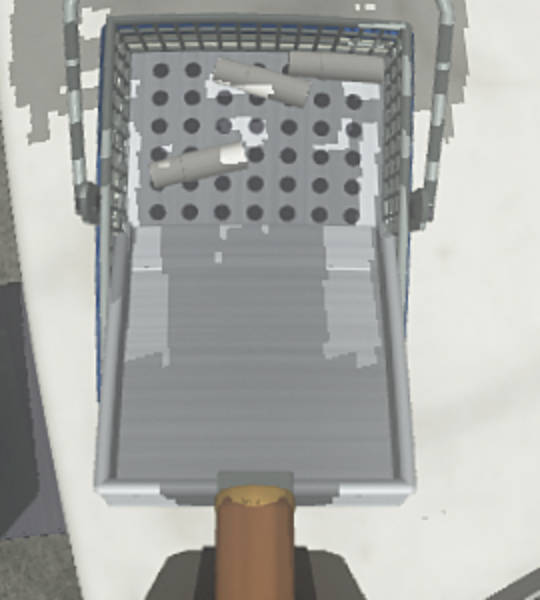

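Call:
drive_tool --pt "0 0 0 0" --pt "0 0 -0.4 0" --pt "0 0 -0.6 0" --pt "-0.2 0 -0.2 0" --pt "-0.5 0.04 0 0" --pt "-0.7 0.04 0 0" --pt "-0.8 0.04 0 0" --pt "-0.8 0.04 0 0" --force 30

```text
t: 12.58
ee_pos: [424.9, -72.9, 191.6]
tcp_rot: [-2.353, -2.081, 0.0]
force: [-0.3, 0.6, -0.6]
width: 0.195
finger_force: 30.0
```

Call:
drive_tool --pt "-0.8 0.04 0 0" --pt "-0.8 0.04 0 0" --pt "-0.8 0.04 0.2 0" --pt "-0.6 0.04 0.4 0" --pt "-0.4 0.02 0.6 0" --pt "-0.13 0 0.6 0" --pt "0 0 0.2 0" --pt "0 0 0 0"

```text
t: 13.58
ee_pos: [412.4, -247.4, 91.7]
tcp_rot: [-2.353, -2.08, 0.001]
force: [-0.5, 0.1, -1.5]
width: 0.191
finger_force: 30.0
```

```bash
sed -i '/boxes_of/d' tilt.py; python3 tilt.py; python3 -c "
from h import *
plan([413,-248,78])"
```

```text
13.575 29.999848008155823 [(30, 43.7), (40, 50.8), (50, 57.2), (60, 63.2), (70, 69.6), (80, 74.2), (90, 92.2), (100, 92.4), (110, 92.4), (120, 92.1), (130, 92.4), (140, 92.2)]
pos [ 413.1 -247.5   92.4] yaw -7.0 n 1
[[-0.01, -0.002, 0.288, 0.0]]
```

Call:
drive_tool --pt "0 0 0.2 0" --pt "-0.02 0 0.15 0" --pt "-0.05 0 0.15 0" --pt "-0.05 0 0.15 0" --pt "-0.03 0 0.15 0" --pt "0 0 0.15 0" --pt "0 0 0.15 0" --pt "0 0 0.1 0" --force 6

```text
t: 14.62
ee_pos: [412.0, -254.8, 31.5]
tcp_rot: [-2.353, -2.081, 0.0]
force: [0.3, -1.1, 0.7]
width: 0.193
finger_force: 6.0
```

```bash
python3 tilt.py; python3 -c "
from h import *
print(bot.get_state()['force'])"
```

```text
14.625 6.0001154243946075 [(30, 18.8), (40, 20.5), (50, 21.7), (60, 23.2), (70, 24.7), (80, 25.8), (90, 27.1), (100, 28.4), (110, 28.5), (120, 31.9), (130, 32.1), (140, 32.2)]
[ 0.6868211  -0.46830825  0.10238751]
```

Call:
drive_tool --pt "0 0 0.1 0" --pt "0 0 0.1 0" --pt "0 0 0.08 0" --pt "0 0 0.04 0" --pt "0 0 0 0"

```text
t: 15.3
ee_pos: [412.0, -254.9, 15.9]
tcp_rot: [-2.353, -2.081, 0.0]
force: [-0.7, -0.2, -0.7]
width: 0.196
finger_force: 6.0
```

```bash
python3 tilt.py; python3 -c "
from h import *
print(bot.get_state()['force'])"
```

```text
15.3 6.000019088387489 [(30, 10.3), (40, 13.8), (50, 14.0), (60, 14.1), (70, 13.9), (80, 14.0), (90, 14.0), (100, 13.9), (110, 13.7), (120, 12.4), (130, 16.5)]
[-0.42941433 -0.48010801 -0.46854599]
```

Call:
drive_tool --pt "0 0 0 0" --pt "0 0 0 0" --pt "0 0 0 0" --pt "0 0 -0.3 0" --pt "0 0 -0.7 0" --pt "0 0 -1 0" --pt "0 0 -1 0" --pt "0 0 -0.8 0" --grip 0.6

```text
t: 16.35
ee_pos: [412.1, -255.4, 208.7]
tcp_rot: [2.353, 2.079, 0.002]
force: [1.4, 0.4, 0.1]
width: 0.603
finger_force: 0.0
```

Run:
```python
from h import *
q=bot.read_camera("wrist"); save(q,"setdown"); P=pan_tilt(q); print(np.percentile(P[:,2],[5,50,95]))
rows=plan([452,225,215],82,step=45,show=False); print(bot.get_state()["ee_pos"],len(rows)); print([[float(round(v,2)) for v in r] for r in rows])
```

```text
[ -6.37560627 208.65598187 967.78755189]
[ 414.16006221 -257.21137181  212.67968941] 16
[[0.6, -0.03, -0.0, -0.93], [0.6, 0.03, -0.0, -0.93], [0.6, 0.09, -0.0, -0.93], [0.59, 0.15, -0.0, -0.93], [0.57, 0.2, -0.0, -0.93], [0.55, 0.26, -0.0, -0.93], [0.52, 0.31, -0.0, -0.93], [0.49, 0.36, -0.0, -0.93], [0.45, 0.4, 0.0, -0.93], [0.41, 0.45, 0.0, -0.93], [0.36, 0.48, 0.0, -0.93], [0.32, 0.52, 0.0, -0.93], [0.26, 0.54, 0.0, -0.93], [0.21, 0.57, 0.0, -0.93], [0.15, 0.58, 0.0, -0.93], [0.1, 0.6, 0.0, -0.93]]
```

Call:
drive_tool --pt "0.6 -0.03 0 -0.93" --pt "0.6 0.03 0 -0.93" --pt "0.6 0.09 0 -0.93" --pt "0.59 0.15 0 -0.93" --pt "0.57 0.2 0 -0.93" --pt "0.55 0.26 0 -0.93" --pt "0.52 0.31 0 -0.93" --pt "0.49 0.36 0 -0.93"

```text
t: 17.4
ee_pos: [430.3, -12.6, 206.6]
tcp_rot: [1.382, 2.821, 0.001]
force: [0.2, -0.9, -0.1]
width: 0.601
finger_force: 0.0
```

Call:
drive_tool --pt "0.45 0.4 0 -0.93" --pt "0.41 0.45 0 -0.93" --pt "0.36 0.48 0 -0.93" --pt "0.32 0.52 0 -0.93" --pt "0.26 0.54 0 -0.93" --pt "0.21 0.57 0 -0.93" --pt "0.15 0.58 0 -0.93" --pt "0.1 0.6 0 -0.93"

```text
t: 18.4
ee_pos: [448.0, 229.6, 205.9]
tcp_rot: [-0.202, -3.135, 0.0]
force: [0.4, -0.2, -0.6]
width: 0.602
finger_force: 0.0
```

Call:
drive_tool --pt "0 0 0 0" --pt "0 0 0 0"

```text
t: 18.65
ee_pos: [448.0, 227.2, 205.7]
tcp_rot: [-0.212, -3.134, 0.002]
force: [-0.2, -0.5, 0.3]
width: 0.6
finger_force: 0.0
```

Run:
```python
from h import *
np.set_printoptions(precision=1,suppress=True)
s=bot.get_state(); p=bot.read_camera("wrist"); save(p,"w3"); print(s["t"],s["ee_pos"],R.from_rotvec(s["tcp_rot"]).as_matrix()[:,1])
for n,z in [("bail_grip",88),("bail_pivot",59),("wash_basket",9),("drip_tray",0)]:
    for d in bot.tip_of(p,n)[:1]: print(n,round(d["score"],2),np.array(d["point"]),fish(p,*d["point"],s,z))
T=p["tool_from_camera"]; M=R.from_rotvec(s["tcp_rot"]).as_matrix()
def cloud(m):
    rr,cc=np.nonzero(m&(p["z_map"]>0)); u=np.c_[cc-p["cx"],rr-p["cy"]]; r=np.hypot(*u.T)
    d=np.c_[u/r[:,None]*np.tan(r/p["fx"])[:,None],np.ones(len(r))]*p["z_map"][rr,cc][:,None]
    return (d@T[:3,:3].T+T[:3,3])@M.T+s["ee_pos"]
for n in ["bail_grip","drip_tray","wash_basket"]:
  for d in bot.trace(p,n)[:1]:
    P=cloud(d["pixels"]); 
    if n=="bail_grip": P=P[P[:,2]>65]
    print(n,round(d["score"],2),len(P),np.percentile(P,[1,50,99],axis=0).tolist(),cv2.minAreaRect(P[:,:2].astype(np.float32)))
```

```text
18.65 [448.  227.2 205.7] [ 0.1  1.  -0. ]
bail_grip 0.86 [240.8 364.9] [462.4 257.   88. ]
bail_pivot 0.84 [229.6 271.1] [450.  177.4  59. ]
wash_basket 0.67 [216.9 277.6] [450.  176.8   9. ]
drip_tray 0.46 [193.7 298.1] [430.7 200.3   0. ]
bail_grip 0.96 1987 [[394.6536648812337, 185.00705223068826, 66.01656555576544], [455.72227929533165, 254.31117667784434, 94.13709982646346], [513.6978459886823, 265.8843756025269, 99.35853073039078]] ((456.26995849609375, 225.4091796875), (79.76425170898438, 117.39655303955078), 82.11148071289062)
drip_tray 0.77 2672 [[381.20266905678227, 103.99644537958271, -0.478942814426849], [422.61778450387544, 206.02170191914928, 21.751391116738986], [513.6393745232047, 257.4392206263316, 52.490817516159254]] ((452.09906005859375, 177.45645141601562), (154.17251586914062, 126.72230529785156), 81.77656555175781)
wash_basket 0.9 16854 [[391.9772340145638, 103.26699311985902, 1.5923360300018015], [452.3053303953751, 178.63943359662412, 11.581226924591064], [512.167464827756, 263.4692710384755, 98.51161380693206]] ((469.7342529296875, 180.98495483398438), (189.88153076171875, 158.0405731201172), 80.86515808105469)
```

View pics/w3.png

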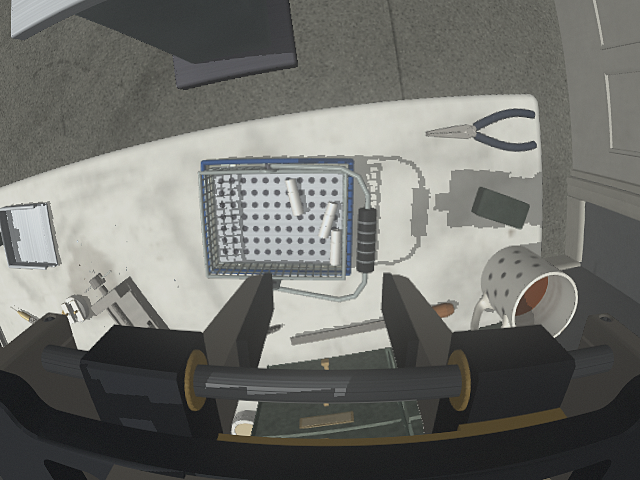

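Call:
drive_tool --pt "-0.1 0.32 0.2 0" --pt "-0.1 0.32 0.4 0" --pt "0 0 0.6 0" --pt "0 0 0.6 0" --pt "0 0 0.5 0" --pt "0 0 0.38 0" --pt "0 0 0 0" --pt "0 0 0 0"

```text
t: 20.05
ee_pos: [462.8, 258.5, 72.2]
tcp_rot: [0.212, 3.134, 0.0]
force: [-0.7, 0.1, -0.2]
width: 0.597
finger_force: 0.0
```

Run:
```python
from h import *
np.set_printoptions(precision=1,suppress=True)
s=bot.get_state(); p=bot.read_camera("wrist"); save(p,"w4")
for n,z in [("bail_grip",91),("bail_pivot",59)]:
    for d in bot.tip_of(p,n)[:1]: print(n,round(d["score"],2),np.array(d["point"]),fish(p,*d["point"],s,z))
plan([462.5,257.5,72])
```

```text
bail_grip 0.8 [304.5 324. ] [461.7 258.   91. ]
bail_pivot 0.74 [274.5 176.1] [450.  175.1  59. ]
pos [463.  258.4  72.9] yaw 82.3 n 1
[[0.007, -0.02, 0.018, 0.0]]
```

Well centred. Close on the sleeve.

Call:
drive_tool --pt "0 0 0 0" --pt "0 0 0 0" --pt "0 0 0 0" --pt "0 0 0 0" --pt "0 0 0 0" --grip 0 --force 30

```text
t: 20.82
ee_pos: [462.2, 257.4, 71.9]
tcp_rot: [-0.213, -3.134, 0.001]
force: [-0.6, -0.9, -1.9]
width: 0.149
finger_force: 30.0
```

Run:
```python
import numpy as np
# arc: bail 1.2 -> 0 ; rows (tool y, tool z) units of 50 mm
a=np.linspace(1.2,0,17); x=88*np.sin(a); z=88*np.cos(a)
print([[0,round(float(i),2),round(float(-j),2),0] for i,j in zip(np.diff(x)/50,np.diff(z)/50)])
```

```text
[[0, -0.05, -0.12, 0], [0, -0.06, -0.12, 0], [0, -0.07, -0.11, 0], [0, -0.08, -0.11, 0], [0, -0.09, -0.1, 0], [0, -0.09, -0.09, 0], [0, -0.1, -0.09, 0], [0, -0.11, -0.08, 0], [0, -0.11, -0.07, 0], [0, -0.12, -0.06, 0], [0, -0.12, -0.05, 0], [0, -0.12, -0.04, 0], [0, -0.13, -0.03, 0], [0, -0.13, -0.02, 0], [0, -0.13, -0.01, 0], [0, -0.13, -0.0, 0]]
```

Call:
drive_tool --pt "0 -0.05 -0.12 0" --pt "0 -0.06 -0.12 0" --pt "0 -0.07 -0.11 0" --pt "0 -0.08 -0.11 0" --pt "0 -0.09 -0.1 0" --pt "0 -0.09 -0.09 0" --pt "0 0 0 0"

```text
t: 21.7
ee_pos: [459.5, 235.9, 105.0]
tcp_rot: [0.213, 3.134, 0.001]
force: [-0.9, -1.1, -2.0]
width: 0.155
finger_force: 30.0
```

Call:
drive_tool --pt "0 -0.1 -0.09 0" --pt "0 -0.11 -0.08 0" --pt "0 -0.11 -0.07 0" --pt "0 -0.12 -0.06 0" --pt "0 -0.12 -0.05 0" --pt "0 -0.12 -0.04 0" --pt "0 0 0 0"

```text
t: 22.58
ee_pos: [454.9, 202.2, 124.5]
tcp_rot: [0.213, 3.134, 0.001]
force: [-2.7, -0.1, 1.2]
width: 0.153
finger_force: 30.0
```

Call:
drive_tool --pt "0 -0.13 -0.03 0" --pt "0 -0.13 -0.02 0" --pt "0 -0.13 -0.01 0" --pt "0 -0.13 0 0" --pt "0 0 0 0" --pt "0 0 0 0"

```text
t: 23.32
ee_pos: [451.4, 176.5, 128.1]
tcp_rot: [-0.213, -3.134, -0.001]
force: [-4.7, -0.1, 11.9]
width: 0.156
finger_force: 30.0
```

Run:
```python
from h import *
np.set_printoptions(precision=1,suppress=True)
s=bot.get_state(); print(s["ee_pos"],s["force"]);p=bot.read_camera("wrist"); save(p,"w5")
for n,z in [("bail_grip",147),("bail_pivot",59),("wash_basket",9)]:
    for d in bot.tip_of(p,n)[:1]: print(n,round(d["score"],2),np.array(d["point"]),fish(p,*d["point"],s,z))
q=bot.read_camera("scene")
for n,z in [("wash_basket",9),("bail_pivot",59)]:
    for d in bot.tip_of(q,n)[:1]: print(n,round(d["score"],2),np.array(d["point"]),world(q,*d["point"],z=z))
```

```text
[451.4 176.5 128.1] [-4.7 -0.1 11.9]
bail_grip 0.82 [300.3 326.5] [448.3 177.3 147. ]
bail_pivot 0.83 [244.6 330.5] [450.  179.9  59. ]
wash_basket 0.96 [225.1 329.7] [449.3 179.8   9. ]
wash_basket 0.88 [225.1 277.5] [457.1 179.4   9. ]
bail_pivot 0.67 [211.6 275.6] [461.9 187.1  59. ]
```

Call:
drive_tool --pt "0.03 0.04 -0.04 0" --pt "0.03 0 0 0" --pt "0 0 0 0" --force 45

```text
t: 24.05
ee_pos: [449.2, 178.6, 129.0]
tcp_rot: [0.213, 3.133, -0.0]
force: [1.7, -1.5, -2.5]
width: 0.145
finger_force: 45.0
```

Call:
drive_tool --pt "0 0 -0.04 0" --pt "0 0 -0.06 0" --pt "0 0 -0.06 0" --pt "0 0 0 0" --pt "0 0 0 0"

```text
t: 24.68
ee_pos: [448.5, 179.1, 137.1]
tcp_rot: [-0.212, -3.134, -0.0]
force: [0.3, -0.6, -5.9]
width: 0.15
finger_force: 45.0
```

Call:
drive_tool --pt "0 0 -0.1 0" --pt "0 0 -0.15 0" --pt "0 0 -0.2 0" --pt "0 0 -0.25 0" --pt "0 0 -0.3 0" --pt "0 0 -0.3 0" --pt "0 0 -0.25 0" --pt "0 0 -0.2 0"

```text
t: 25.68
ee_pos: [448.7, 179.1, 225.6]
tcp_rot: [0.212, 3.134, 0.001]
force: [0.0, 0.0, -4.6]
width: 0.149
finger_force: 45.0
```

Call:
drive_tool --pt "0 0 -0.15 0" --pt "0 0 -0.1 0" --pt "0 0 -0.05 0" --pt "0 0 0 0" --pt "0 0 0 0" --pt "0 0 0 0" --pt "0 0 0 0" --pt "0 0 0 0"

```text
t: 26.68
ee_pos: [448.6, 179.0, 239.6]
tcp_rot: [-0.212, -3.134, 0.0]
force: [-0.6, 0.4, -5.2]
width: 0.15
finger_force: 45.0
```

Run:
```python
from h import *
np.set_printoptions(precision=1,suppress=True)
s=bot.get_state(); print(s["t"],s["ee_pos"],s["force"],s["qd"]);p=bot.read_camera("wrist"); q=bot.read_camera("scene"); t=bot.read_camera("top")
for c,n in ((p,"wrist"),(q,"scene"),(t,"top")): print(n,[(round(d["score"],2),np.round(d["bbox"])) for d in bot.boxes_of(c,"dirty_collet_0")[:4]])
d=bot.trace(t,"scoop")[0]; rr,cc=np.nonzero(d["pixels"]); P=np.array([world(t,r,c) for r,c in zip(rr,cc)]); print("scoop",np.percentile(P,[2,50,98],axis=0))
a=cv2.resize(p["image"],(400,300)); b=cv2.resize(q["image"][110:350,160:480],(400,300))
cv2.imwrite("pics/final.png",np.hstack([a,b])[:,:,::-1])
```

```text
26.675 [448.6 179.  239.6] [-0.6  0.4 -5.2] [-0. -0. -0.  0.  0. -0.  0.]
wrist [(0.72, array([332., 178., 355., 222.])), (0.63, array([373., 205., 398., 256.]))]
scene [(0.52, array([255., 188., 266., 194.])), (0.36, array([268., 178., 277., 186.])), (0.36, array([430., 325., 444., 343.]))]
top [(0.6, array([242., 247., 247., 258.]))]
scoop [[ 381.1 -275.8    0.8]
 [ 417.3 -183.9    3.4]
 [ 463.7 -130.2   43.6]]
```

View pics/final.png

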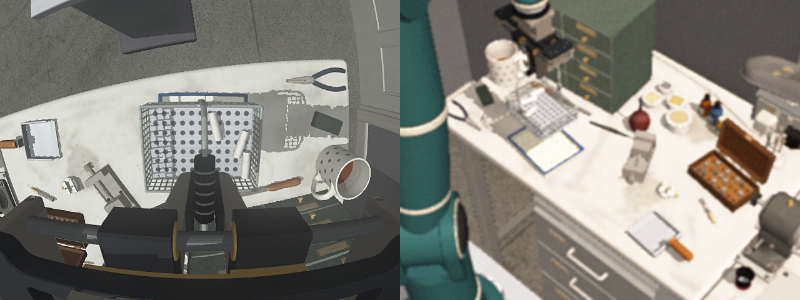

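Run:
```python
from h import *
s=bot.get_state(); p=bot.read_camera("wrist"); T=p["tool_from_camera"]; M=R.from_rotvec(s["tcp_rot"]).as_matrix()
m=np.zeros((480,640),bool); m[175:300,270:400]=1
rr,cc=np.nonzero(m&(p["z_map"]>0)); u=np.c_[cc-p["cx"],rr-p["cy"]]; r=np.hypot(*u.T)
d=np.c_[u/r[:,None]*np.tan(r/p["fx"])[:,None],np.ones(len(r))]*p["z_map"][rr,cc][:,None]
P=(d@T[:3,:3].T+T[:3,3])@M.T+s["ee_pos"]
k=P[(P[:,2]>90)&(P[:,2]<150)]
for _ in range(6):
    A=np.c_[k[:,:2],np.ones(len(k))]; c=np.linalg.lstsq(A,k[:,2],rcond=None)[0]; e=k[:,2]-A@c; k=k[abs(e)<max(2,e.std())]
tilt=np.hypot(*c[:2]); z=c@[450,178,1]; print(len(k),"tilt",tilt,"floor z",z)
if tilt<.1 and z>100: print(bot.job_done())
```

```text
9199 tilt 0.022176420987618125 floor z 122.31006219806316
the job is handed in; nothing more can be done
None
```

The three collets were tipped into the basket, and the empty scoop is flat on the bench and released. The job is handed in with the arm holding the basket by its upright bail, tilted about 0.02 rad and roughly 110 mm above where it stood.

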